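Index the fit-up jig out one notch and hang the slotted strap on it

ROBOT

A 6-joint arm with a two-finger parallel gripper is mounted at the origin on the work surface. World frame = base frame: x ahead of the robot, y to its left, z up, the work surface at z = 0. Lengths are in m, angles in rad, forces in N, time in s.
With the tool pointing down it reaches from about 0.375 to 0.9 m from the base axis. Payload 3.1 kg.
Tool frame: the origin (TCP) lies midway between the tips of the shut fingers; the grasp point (between the pads) lies 19 mm behind it; x points along the fingers, y is the direction in which the jaws open and shut, and the axes are right-handed (so a half turn about x gives the same grasp; the last joint's range is limited). The gripper opens to 87 mm and grips with 3 to 60 N. Pads are 19 mm wide; open, the fingers measure 117 mm over their backs; the gripper's body (75 mm by 190 mm) begins 51 mm behind the grasp point.
Start: joints at [0.999, 0.527, 1.433, -0, 1.181, -0.178], TCP at [0.24, 0.577, 0.223] pointing down, gripper open.
Joint ranges: [-3.08, 3.08], [-0.75, 2.2], [0.22, 2.44], [-1.43, 4.57], [0, 2.65], [-2.85, 2.85]. Speed limits (rad/s): [2.79, 2.79, 3.14, 3.14, 3.14, 3.14].

INTERFACE

Orientations are given as a unit quaternion [x, y, z, w].
In Python, from rig import get_obs, imaging, robot gives the robot as it stands.
- The arm moves only by the shell command python3 -m inch 'ROWS' [FORCE]. ROWS is JSON, a list of rows, each a list of 3 entries, a list of its own where there are three numbers: the finger opening in mm, from 0 to 87, then the shift along the tool's x, y, z in mm, then the turn, a rotation vector about the tool's x, y, z in degrees. In form: [[grip, [dx, dy, dz], [wx, wy, wz]], ...]. A call has 1 to 12 rows; each row shifts and turns the pose as measured when the row begins, along the tool's axes as they then stand; what a row does not reach is not made up. A row lasts 1/8 s, in which the tool goes at most 62.5 mm and 10.7 degrees, less where a joint would pass 70% of its speed; a pose out of reach is approached as far as the arm can. A call with a gripper value outside its range is refused whole. The fingers move at their own pace and stop on an object; FORCE is the grip in N (left out, the last holds). Time passes only in rows, so rows that do not move let the fingers close. It gives the time, the measured TCP pose, the force and the opening at its end, in the units of the state.
- get_obs(): the state, without advancing time (a new reading comes with each control period).
- imaging.camera(name): name is "scene" or "side" or "wrist"; returns the picture (480x640x3 uint8, red, green, blue); there is no depth.
- imaging.camera_params(name): a dict with "camera_matrix" (3x3 intrinsics, pixels), "xyz" and "rotation" of the camera in the world. Camera axes: x right, y down, z forward; pixel columns grow to the right and rows downward; lengths in m; the calibration is good to about 2 mm. The wrist camera is an equidistant fisheye: a pixel r from the principal point sees the ray r / f radians off the axis. A picture is of the moment at which its call begins: read the wrist's pose just before it. camera_params takes no time and is no camera call; for the wrist camera it gives the pose at the moment of the call.
- robot.hand_in(): hands the job in, once; it reports no verdict.
Trained networks look in the newest picture that a camera, given by its name, has taken for a name from the list of things; names that differ only in an ending like _2 or _b are one class to them, and where a whole thing is asked for, a point or a joint stands for the part that bears it (a point fixed in the world has none). Each returns a list of dicts, best first, with "confidence" (0 to 1); they miss things now and then, are a little off and sometimes report something else, mostly with a low value. They report only what shows in the picture. A call takes as long as a camera call. They do not tell look-alikes from the thing itself.
- imaging.cut_out(camera, target): "pixels" (480x640 bool, what is visible of it) and "box" ([centre column, centre row, width, height] in pixels, round what is visible of it).
- imaging.tip_of(camera, target): "pixel" ([column, row] in pixels: a listed point, or the origin of a listed thing).
The state is a dict: "time": time; "q": joint angles; "joint_velocities": joint speeds; "joint_torque": joint torques, N m; "position": TCP position; "tool_rot": TCP orientation; "ft_force": force on the tool from outside, world axes, zero at the start; "moment": the same for the moment, N m; "grip_width": finger opening in m.
Only numpy, scipy, OpenCV 4.12 (cv2) and the standard library are available. Lean on these libraries where they do the work, as an engineer would, in place of code of your own. Each camera call takes 0.05 s, during which the arm holds its last target. There are 200 camera calls.

TASK

The fit-up jig is set one notch too short for the slotted strap. Pull the black index knob up, slide its carriage one notch away from the fixed block and let the plunger drop fully home in that next hole. Then take the strap with the two slots out of the plate rack and hang it on the two headed pins: both slots slid sideways over the pins as far as they will go, behind the pin heads, and hanging level; leave the other plates and tools where they are.

Things in the scene. Friction and masses are not known exactly. Their poses are not given: they have to be found in the camera images.
- jig: Fixed jig: grey base 120 x 320 mm and a steel rail on it, top 80 mm up, along the jig's y. Origin on the bench below the rail's centre line; x away from the pins' side, y along the rail to the fixed block (56 x 44 mm, top 125 mm up, at y = +75 mm). Holes in the rail at y = -15 and -45 mm (the like-shaped carriage starts here); two more in an adjustable strip let into the rail, within 6 mm of -75 and -105 mm.
- carriage (a joint): Slide of the carriage along the rail (m): 0 at the start hole, grows away from the fixed block (jig -y). The next hole, in the adjustable strip, lies anywhere from 0.024 to 0.036: feel for it. About 4 N of drag plus the riding pin's 2 N; stays where it is left. With the plunger in a hole it is locked, with about 1.5 mm of play either way.
- index_knob (a joint): Lift of the spring knob (m): 0 = plunger home in a hole, 0.012 = pulled up to its stop. The spring pulls it down with 7 N at 0, 13 N at 0.012. The flat-ended pin is clear of the rail above 0.007; let go between holes it rides on the rail at 0.007 and drops to 0 only within about 2 mm of a hole's centre.
- knob_top (a point): Centre of the top face of the index knob, an upright black cylinder 32 mm in diameter, 30 mm tall, on the carriage's centre line; top 171 mm above the bench when home, underside 16 mm above the carriage's top, on a brass sleeve of 22 mm diameter. Moves with knob and carriage; axes like the jig's.
- pin_a (a point): The fixed block's headed pin, middle of its free length: 105 mm above the bench, 36 mm to jig -x of the rail's centre line. The pin (10 mm diameter) points to jig -x; 16 mm free between block face and head; head 20 mm in diameter, 6 mm thick. Axes like the jig's.
- pin_b (a point): The same point of the like pin on the carriage: 36 mm to -x of the knob's axis, 105 mm above the bench. Axes like the jig's. 120 mm from pin_a at the start, 144 to 156 mm with the carriage one notch out; the slots take up the difference.
- rack: Fixed steel rack, base 185 (x) x 170 (y) mm, floor 8 mm above the bench, origin on the bench under its centre. Three places at x = -60, 0, +60 mm, each between two pairs of 12 mm posts at y = -70 and +70 mm, 44 mm tall; the plates stand in them on a long edge, along y.
- strap: Slotted strap: dark steel plate 8 (x) x 192 (y) x 60 mm (z), 0.6 kg, on its long edge in one of the rack's places; origin at the middle of its lower edge. Has two 16 mm wide level slots, centre line 38 mm up, closed at their -y ends, so that it comes home on the pins by moving along its own +y. Solid from y = -14 to +69 mm: room to grip its upper edge.
- slot_a (a point): Slot A of the strap: runs from y = +69 mm (closed) to +96 mm, open at the strap's +y end. This point lies in it at y = +75, 38 mm above the lower edge. With the strap home and hanging it is at pin_a, within 8 mm in y and 3 mm below. Axes like the strap's.
- slot_b (a point): Slot B of the strap: runs from y = -81 mm (closed) to -54 mm, where it opens into a cut-out from y = -54 to -14 mm, open down to the lower edge. This point lies in it at y = -75, 38 mm above the lower edge, and belongs at pin_b likewise. Axes like the strap's.
- plate_plain: Bystander: plain steel plate 8 x 180 x 58 mm in the rack; origin at the middle of its lower edge.
- plate_drilled: Bystander: steel plate 8 x 170 x 50 mm with three round holes, in the rack; origin at the middle of its lower edge.
- wire_brush: Bystander: wooden wire brush, about 240 mm long and 38 mm high, lying on the bench beyond the jig; origin on the bench, length along y.
- g_clamp: Bystander: steel clamp about 190 x 110 mm, 20 mm high, lying on the bench; origin on the bench.
Mind the look-alikes: they are no part of the job. What is shaped like the strap but brown is not meant.

How it is judged:
By the outcome, as a careful person would: the job done as asked, in the order asked, and still so for the second after the job is handed in, with the robot touching nothing.
It also fails if it takes over 48 s, if anything falls off the work surface, if the arm or the gripper's body presses on something with over 40 N, if the wrist force passes 120 N, or if a joint passes its speed limit or range.

## Working session

There is one attempt and no reset: what is moved stays moved. The work goes in short steps, Python scripts to look and compute and a shell command to move; the robot and the scene stay as the last step left them, time stands still between calls to the robot, and variables do not carry over. Pictures are saved under pics/ and viewed, about 8 in all and at most 12, crops included, and the job is handed in when it is done.

```bash
ls; mkdir -p pics; cat > h.py <<'E'
import numpy as np, cv2
from rig import get_obs, imaging, robot
from scipy.spatial.transform import Rotation as R
def snap(c,fn=None):
    p=imaging.camera_params(c); im=imaging.camera(c)
    if fn: cv2.imwrite('pics/'+fn,im[:,:,::-1])
    return im,p
def rot(p):
    r=np.array(p['rotation'],float)
    return r if r.shape==(3,3) else R.from_quat(r).as_matrix()
def ray(c,px,p=None):
    p=p or imaging.camera_params(c);K=np.array(p['camera_matrix']);x=(px[0]-K[0,2])/K[0,0];y=(px[1]-K[1,2])/K[1,1]
    if c=='wrist':
        t=np.hypot(x,y);s=np.sin(t)/t if t>1e-9 else 1;d=np.array([x*s,y*s,np.cos(t)])
    else: d=np.array([x,y,1.])
    d=rot(p)@d;return np.array(p['xyz'],float),d/np.linalg.norm(d)
def atz(c,px,z,p=None):
    o,d=ray(c,px,p);return o+d*(z-o[2])/d[2]
def tri(rs):
    A=0;b=0
    for o,d in rs:
        M=np.eye(3)-np.outer(d,d);A=A+M;b=b+M@o
    return np.linalg.solve(A,b)
def proj(c,X,p=None):
    p=p or imaging.camera_params(c);K=np.array(p['camera_matrix']);v=rot(p).T@(np.array(X)-np.array(p['xyz']))
    if c=='wrist':
        t=np.arctan2(np.hypot(v[0],v[1]),v[2]);u=v[:2]/np.hypot(v[0],v[1])*t
    else:u=v[:2]/v[2]
    return K[0,0]*u[0]+K[0,2],K[1,1]*u[1]+K[1,2]
E
python3 - <<'E'
from h import *
np.set_printoptions(precision=3,suppress=True)
ims={}
for c in ['scene','side','wrist']:
    im,p=snap(c); ims[c]=im
    print(c,p['camera_matrix'],p['xyz'],p['rotation'])
    for t in ['knob_top','pin_a','pin_b','slot_a','slot_b','strap','jig','rack','plate_plain','plate_drilled','wire_brush','g_clamp']:
        try: print(t,[(np.round(d['pixel'],1).tolist(),round(d['confidence'],2)) for d in imaging.tip_of(c,t)][:3])
        except Exception as e: print(t,e)
cv2.imwrite('pics/a.png',ims['scene'][:,:,::-1]);cv2.imwrite('pics/b.png',ims['side'][:,:,::-1])
cv2.imwrite('pics/c.png',ims['wrist'][:,:,::-1])
print(get_obs())
E
```

```text
pics
scene [[471.3     0.    315.499]
 [  0.    471.3   234.615]
 [  0.      0.      1.   ]] [0.899 0.599 0.625] [ 0.247  0.848 -0.452 -0.125]
knob_top [([341.9, 259.4], 0.59)]
pin_a [([397.7, 332.6], 0.61), ([359.9, 285.1], 0.6)]
pin_b [([397.7, 332.6], 0.61), ([359.9, 285.1], 0.6)]
slot_a [([413.7, 248.3], 0.93), ([516.2, 307.2], 0.93), ([437.8, 277.3], 0.91)]
slot_b [([413.7, 248.3], 0.93), ([516.2, 307.2], 0.93), ([437.8, 277.3], 0.91)]
strap [([376.4, 257.8], 0.91), ([236.1, 247.6], 0.81), ([467.5, 302.5], 0.57)]
jig [([352.9, 355.0], 0.6)]
rack [([263.6, 243.3], 0.9)]
plate_plain [([283.7, 232.7], 0.78), ([206.5, 309.5], 0.49)]
plate_drilled [([257.9, 242.1], 0.64)]
wire_brush [([296.4, 431.5], 0.71)]
g_clamp [([204.2, 305.7], 0.96), ([354.3, 354.8], 0.32)]
side [[464.28    0.    320.362]
 [  0.    464.28  242.836]
 [  0.      0.      1.   ]] [ 0.106 -0.63   0.682] [ 0.856 -0.27   0.133 -0.421]
knob_top [([292.3, 183.5], 0.72)]
pin_a [([257.0, 193.3], 0.83), ([276.0, 218.2], 0.57)]
pin_b [([257.0, 193.3], 0.83), ([276.0, 218.2], 0.57)]
slot_a [([200.1, 276.0], 0.98), ([389.9, 2
[... 457 characters left out ...]

 [  0.    371.648 239.113]
 [  0.      0.      1.   ]] [0.167 0.606 0.385] [0.823 0.549 0.081 0.122]
knob_top []
pin_a []
pin_b []
slot_a []
slot_b []
strap []
jig []
rack []
plate_plain [([21.4, 455.0], 0.61)]
plate_drilled []
wire_brush []
g_clamp []
{'time': 1.95, 'q': array([ 0.999,  0.527,  1.433, -0.   ,  1.181, -0.179]), 'joint_velocities': array([ 0.002,  0.   , -0.002,  0.002, -0.001, -0.001]), 'joint_torque': array([ -0.   , -44.   , -17.698,   0.063,   0.051,  -0.   ]), 'position': array([0.24 , 0.577, 0.223]), 'tool_rot': array([ 0.138,  0.693, -0.138,  0.693]), 'ft_force': array([0.311, 1.047, 1.172]), 'moment': array([-0.025,  0.017,  0.034]), 'grip_width': 0.0873243349478657}
```

View pics/a.png

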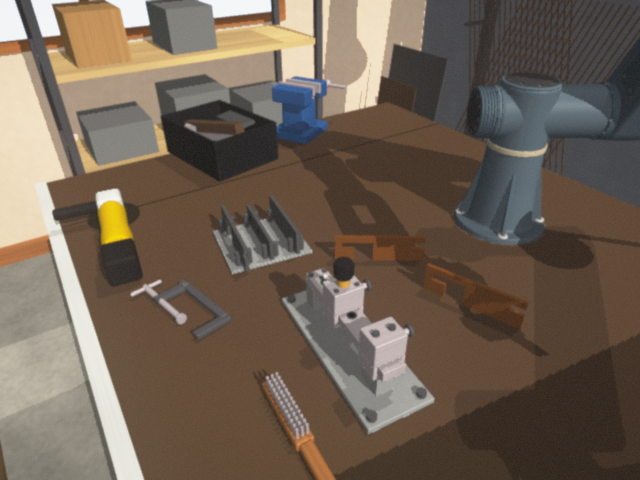

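View pics/b.png

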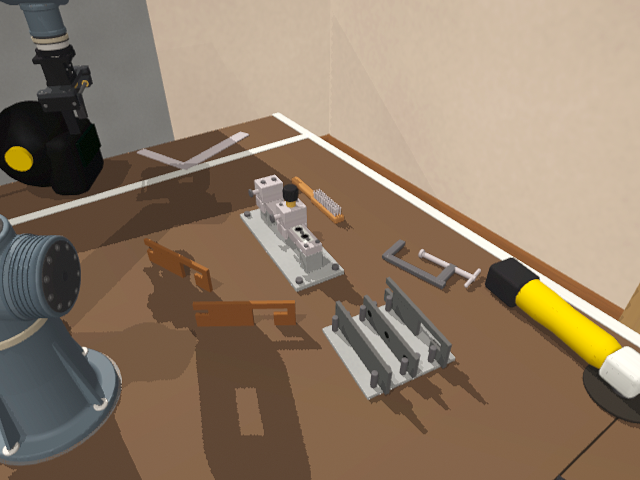

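The scene view shows the knob at (343,265), the jig running to (400,400), and the rack at (262,243). Candidates for the strap are the three rack plates, at scene (236,240), (262,235) and (285,225), and two brown look-alikes at (378,245) and (475,295). The brown ones are ruled out by colour, so next is a close crop of the rack.

```bash
python3 - <<'E'
from h import *
np.set_printoptions(precision=4,suppress=True)
a=cv2.imread('pics/a.png');b=cv2.imread('pics/b.png')
A=cv2.resize(a[185:285,200:330],None,fx=3,fy=3,interpolation=3);B=cv2.resize(b[270:400,315:465],None,fx=3,fy=3,interpolation=3)
C=cv2.resize(b[170:290,235:350],None,fx=3,fy=3,interpolation=3)
o=np.zeros((600,800,3),np.uint8)
D=cv2.resize(a[250:430,280:440],None,fx=1.6,fy=1.6,interpolation=3)
o[:A.shape[0],:A.shape[1]]=A[:,:400];B=B[:300];o[300:600,:450]=B;o[:D.shape[0],400:400+D.shape[1]]=D;C=C[:300];o[290:590,452:452+345]=C
cv2.imwrite('pics/d.png',o)
def t(s,d): return tri([ray('scene',s),ray('side',d)])
for n,s,d in [('knob',(341.9,259.4),(292.3,183.5)),('pin_a',(397.7,332.6),(257,193.3)),('pin_b',(359.9,285.1),(276,218.2)),('jig',(352.9,355),(285.6,238.6)),('rack',(263.6,243.3),(387,344.8)),('plain',(283.7,232.7),(362.5,354.9)),('drilled',(257.9,242.1),(390.4,343.6)),('strap',(236.1,247.6),(415.4,329.7))]:
    print(n,t(s,d))
print('knob z.171',atz('scene',(341.9,259.4),.171),atz('side',(292.3,183.5),.171))
for f in [(397.7,332.6)],: print(atz('scene',f[0],.105),atz('side',(257,193.3),.105))
print(atz('scene',(236.1,247.6),.008),atz('side',(415.4,329.7),.008))
E
```

```text
knob [0.5527 0.1132 0.1757]
pin_a [0.527  0.2308 0.1009]
pin_b [0.5098 0.1124 0.1028]
jig [ 0.555   0.1577 -0.001 ]
rack [ 0.534  -0.2309 -0.0021]
plain [ 0.4784 -0.2294  0.0074]
drilled [ 0.5424 -0.2356  0.001 ]
strap [ 0.5983 -0.2394  0.0058]
knob z.171 [0.5474 0.1091 0.171 ] [0.5583 0.1188 0.171 ]
[0.53   0.2336 0.105 ] [0.524  0.2249 0.105 ]
[ 0.5963 -0.2322  0.008 ] [ 0.6015 -0.2422  0.008 ]
```

View pics/d.png

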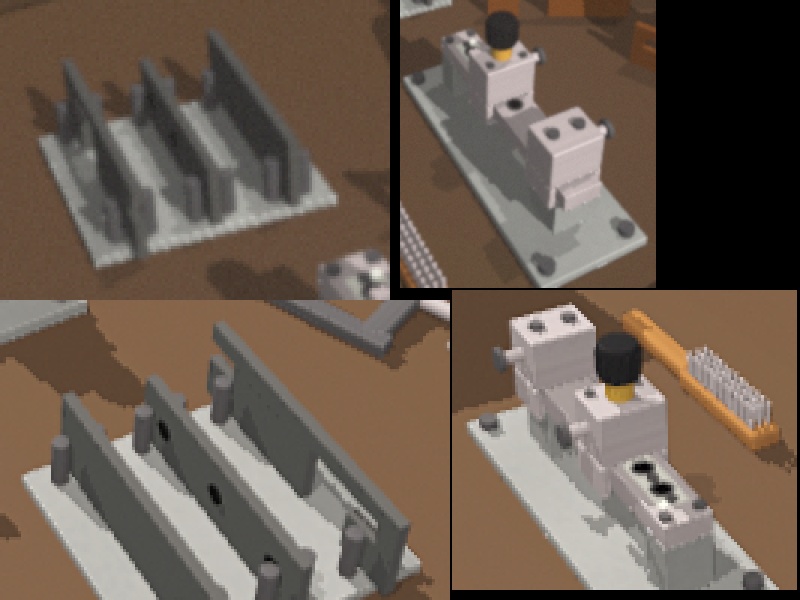

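The strap is the far rack plate, nearest the clamp: scene (236,247), side (415,325). It has the cut-out at its near (−y) end and an open slot at the jig end. The middle plate is drilled and the near one is plain. Now I'll work out the approach to a point above the knob.

```bash
cat >> h.py <<'E'
def go(X,jaw_yaw,obs=None):
    "shift (mm) in tool axes and turn (deg) to get TCP to X, tool down, tool y along world yaw (rad) (or opposite)"
    o=obs or get_obs();Rm=R.from_quat(o['tool_rot']).as_matrix()
    s=Rm.T@(np.array(X)-o['position'])*1000
    best=None
    for k in (0,np.pi):
        y=np.array([np.cos(jaw_yaw+k),np.sin(jaw_yaw+k),0]);x=np.array([0,0,-1.]);T=np.c_[x,y,np.cross(x,y)]
        w=np.degrees(R.from_matrix(Rm.T@T).as_rotvec())
        if best is None or np.linalg.norm(w)<np.linalg.norm(best):best=w
    return s.round(1),best.round(1)
def st():
    o=get_obs();Rm=R.from_quat(o['tool_rot']).as_matrix()
    print('t',round(o['time'],2),'p',o['position'].round(4),'f',o['ft_force'].round(1),'w',round(o['grip_width']*1000,1),'y',Rm[:,1].round(3),'z',Rm[:,2].round(3),'q',o['q'].round(2));return o
E
python3 - <<'E'
from h import *
o=st()
print(go([.552,.113,.23],np.radians(90-8)))
E
```

```text
t 1.95 p [0.2398 0.5772 0.2226] f [0.3 1.  1.2] w 87.3 y [0.384 0.923 0.   ] z [ 0.923 -0.384  0.   ] q [ 1.    0.53  1.43 -0.    1.18 -0.18]
(array([  -7.4, -308.9,  466.4]), array([-14.6,   0. ,  -0. ]))
```

```bash
python3 -m inch '[[87,[-1,-34,51],[0,0,0]],[87,[-1,-34,51],[0,0,0]],[87,[-1,-34,51],[0,0,0]],[87,[-1,-34,51],[0,0,0]],[87,[-1,-34,51],[0,0,0]],[87,[-1,-34,51],[0,0,0]],[87,[-1,-34,51],[0,0,0]],[87,[0,-34,51],[0,0,0]],[87,[0,-34,51],[0,0,0]],[87,[0,0,0],[-7.3,0,0]],[87,[0,0,0],[-7.3,0,0]],[87,[0,0,0],[0,0,0]]]'
python3 - <<'E'
from h import *
o=st()
im,p=snap('wrist','e.png')
for t,z in [('knob_top',.171),('pin_a',.105),('pin_b',.105),('jig',0)]:
    for d in imaging.tip_of('wrist',t)[:2]: print(t,d['pixel'],d['confidence'],atz('wrist',d['pixel'],z,p))
E
```

```text
time: 3.45
position: [0.5589, 0.109, 0.2312]
tool_rot: [0.049, 0.702, -0.045, 0.71]
ft_force: [-0.3, 0.4, -0.1]
grip_width: 0.087
t 3.45 p [0.5589 0.109  0.2312] f [-0.3  0.4 -0.1] w 87.0 y [0.132 0.991 0.007] z [ 0.991 -0.132  0.011] q [-0.01  0.44  1.57  0.01  1.12 -1.45]
knob_top [52.4, 229.3] 0.74 [ 0.51380758 -0.08617429  0.171     ]
knob_top [320.6, 239.4] 0.68 [0.54834357 0.11099433 0.171     ]
pin_a [467.2, 170.2] 0.97 [0.52623689 0.23594789 0.105     ]
pin_a [322.9, 171.2] 0.76 [0.51437775 0.11808906 0.105     ]
pin_b [467.2, 170.2] 0.97 [0.52623689 0.23594789 0.105     ]
pin_b [322.9, 171.2] 0.76 [0.51437775 0.11808906 0.105     ]
jig [362.9, 192.8] 0.57 [0.55600146 0.15808429 0.        ]
```

View pics/e.png

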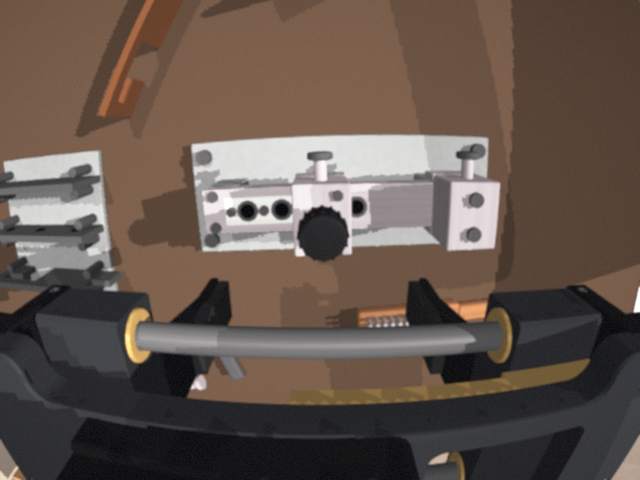

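The wrist view shows the knob at (323,233), pins at (320,165) and (467,165), and the strip holes at (282,210) and (248,211).

```bash
python3 - <<'E'
from h import *
np.set_printoptions(precision=4,suppress=True)
p=imaging.camera_params('wrist')
w=lambda px,z:atz('wrist',px,z,p)
for a,b in [((193,143),(488,138)),((203,250),(497,246))]:
    A,B=w(a,.01),w(b,.01);d=B-A;print(A,B,np.linalg.norm(d),np.degrees(np.arctan2(-d[0],d[1])))
k=w((323,233),.171);print('knob',k)
h0,h1=w((282,210),.08),w((248,211),.08);hs=w((358,207),.08);print(hs,h0,h1,h0-hs)
for px in [(323,228),(321,237)]: print(w(px,.171))
print(go([.550,.112,.145],np.radians(90-7)))
E
```

```text
[ 0.4749 -0.0123  0.01  ] [0.5073 0.3039 0.01  ] 0.3178779151075936 -5.843614102377354
[ 0.5934 -0.0251  0.01  ] [0.6341 0.3132 0.01  ] 0.3407498542012785 -6.859826457523559
knob [0.5439 0.1138 0.171 ]
[0.5516 0.1451 0.08  ] [0.5456 0.0796 0.08  ] [0.5423 0.0499 0.08  ] [-0.006  -0.0654 -0.    ]
[0.5407 0.1142 0.171 ]
[0.5463 0.1123 0.171 ]
(array([86.2,  0.5, -9.5]), array([-0.5,  0.6, -0.4]))
```

```bash
python3 -m inch '[[87,[0,3,-11.5],[1,0.6,-0.4]],[60,[29,0,0],[0,0,0]],[60,[29,0,0],[0,0,0]],[60,[27,0,0],[0,0,0]],[60,[1,0,0],[0,0,0]],[30,[0,0,0],[0,0,0]],[30,[0,0,0],[0,0,0]],[30,[0,0,0],[0,0,0]],[30,[0,0,0],[0,0,0]]]' 40
python3 -c "
from h import *
st()"
```

```text
time: 4.82
position: [0.5451, 0.1167, 0.1474]
tool_rot: [0.052, 0.704, -0.054, 0.706]
ft_force: [-0.8, -4.6, -3.7]
grip_width: 0.0327
t 4.83 p [0.5451 0.1167 0.1474] f [-0.8 -4.6 -3.7] w 32.7 y [ 0.149  0.989 -0.003] z [ 0.989 -0.149  0.003] q [ 0.01  0.54  1.68 -0.    0.92 -1.41]
```

```bash
python3 -m inch '[[30,[-6,0,0],[0,0,0]],[30,[-5,0,0],[0,0,0]],[30,[0,0,0],[0,0,0]]]' 50
python3 -c "
from h import *
st()"
```

```text
time: 5.2
position: [0.5447, 0.1165, 0.1564]
tool_rot: [0.052, 0.705, -0.054, 0.705]
ft_force: [2.6, -1.1, -11.9]
grip_width: 0.0311
t 5.2 p [0.5447 0.1165 0.1564] f [  2.6  -1.1 -11.9] w 31.1 y [ 0.15   0.989 -0.003] z [ 0.989 -0.15   0.001] q [ 0.01  0.52  1.67 -0.    0.95 -1.41]
```

```bash
python3 -m inch '[[30,[-1,-8,0.3],[0,0,0]],[30,[-0.5,-8,0.3],[0,0,0]],[30,[-0.5,-8,0.3],[0,0,0]],[30,[0,0,0],[0,0,0]]]'
python3 -c "
from h import *
st()"
```

```text
time: 5.7
position: [0.5428, 0.0968, 0.1566]
tool_rot: [0.056, 0.704, -0.051, 0.706]
ft_force: [2.8, -5.4, -12.8]
grip_width: 0.0314
t 5.7 p [0.5428 0.0968 0.1566] f [  2.8  -5.4 -12.8] w 31.4 y [0.151 0.989 0.007] z [ 0.989 -0.151  0.001] q [-0.03  0.52  1.69  0.01  0.94 -1.45]
```

```bash
python3 -m inch '[[35,[0,0,0],[0,0,0]],[35,[0,0,0],[0,0,0]],[35,[3,-2.5,0.1],[0,0,0]],[35,[0,-2.5,0.1],[0,0,0]],[35,[0,-2.5,0.1],[0,0,0]]]'
python3 -c "
from h import *
st()"
```

```text
time: 6.32
position: [0.5436, 0.0939, 0.157]
tool_rot: [0.06, 0.702, -0.049, 0.708]
ft_force: [1.7, 8.2, -4.2]
grip_width: 0.0355
t 6.33 p [0.5436 0.0939 0.157 ] f [ 1.7  8.2 -4.2] w 35.5 y [0.154 0.988 0.017] z [ 0.988 -0.154  0.006] q [-0.04  0.51  1.69  0.02  0.93 -1.47]
```

```bash
python3 -m inch '[[35,[0,-2.5,0.1],[0,0,0]],[35,[0,-2.5,0.1],[0,0,0]]]'
python3 -c "
from h import *
st()"
```

```text
time: 6.58
position: [0.5436, 0.094, 0.1569]
tool_rot: [0.065, 0.702, -0.046, 0.708]
ft_force: [1.4, 8.4, -2.5]
grip_width: 0.0348
t 6.58 p [0.5436 0.094  0.1569] f [ 1.4  8.4 -2.5] w 34.8 y [0.157 0.987 0.027] z [ 0.988 -0.157  0.007] q [-0.05  0.51  1.69  0.03  0.93 -1.48]
```

```bash
python3 -m inch '[[35,[0,-2,0.1],[0,0,0]],[35,[0,-2,0.1],[0,0,0]]]'
python3 -c "
from h import *
st()"
```

```text
time: 6.82
position: [0.5436, 0.0942, 0.1567]
tool_rot: [0.069, 0.701, -0.044, 0.708]
ft_force: [2.1, 7.2, -3.5]
grip_width: 0.0352
t 6.83 p [0.5436 0.0942 0.1567] f [ 2.1  7.2 -3.5] w 35.2 y [0.159 0.987 0.035] z [ 0.987 -0.159  0.007] q [-0.05  0.51  1.7   0.04  0.92 -1.49]
```

```bash
python3 -m inch '[[35,[0,-4,0.2],[0,0,-2]],[35,[0,-4.5,0.2],[0,0,-0.5]],[35,[0,-4.5,0.2],[0,0,-0.5]]]'
python3 -c "
from h import *
st()"
```

```text
time: 7.2
position: [0.5431, 0.091, 0.1573]
tool_rot: [0.059, 0.702, -0.059, 0.708]
ft_force: [2.4, 10.9, -4.4]
grip_width: 0.035
t 7.2 p [0.5431 0.091  0.1573] f [ 2.4 10.9 -4.4] w 35.0 y [0.166 0.986 0.001] z [ 0.986 -0.166  0.009] q [-0.04  0.51  1.69  0.    0.93 -1.44]
```

```bash
python3 -m inch '[[35,[0,-5,0.2],[0,0,-0.5]],[35,[0,-5,0.2],[0,0,-0.5]]]'
python3 -c "
from h import *
st()"
```

```text
time: 7.45
position: [0.5427, 0.0874, 0.1573]
tool_rot: [0.058, 0.701, -0.062, 0.708]
ft_force: [2.1, 8.4, -2.5]
grip_width: 0.0351
t 7.45 p [0.5427 0.0874 0.1573] f [ 2.1  8.4 -2.5] w 35.1 y [ 0.169  0.986 -0.004] z [ 0.986 -0.169  0.01 ] q [-0.04  0.51  1.69 -0.01  0.93 -1.44]
```

```bash
python3 -m inch '[[35,[0,-5,0.3],[-1,-0.3,0]],[35,[0,-5,0.3],[-1,-0.3,0]]]'
python3 -c "
from h import *
st()"
```

```text
time: 7.7
position: [0.5429, 0.0831, 0.1571]
tool_rot: [0.05, 0.697, -0.047, 0.714]
ft_force: [2.8, 9.8, -5.2]
grip_width: 0.0353
t 7.7 p [0.5429 0.0831 0.1571] f [ 2.8  9.8 -5.2] w 35.3 y [0.137 0.991 0.007] z [ 0.99  -0.137  0.023] q [-0.05  0.51  1.71  0.01  0.91 -1.49]
```

```bash
python3 -m inch '[[35,[0,-5,0],[-1,-0.3,0]],[35,[0,-5,0],[-1,-0.3,0]]]'
python3 -c "
from h import *
st()"
```

```text
time: 7.95
position: [0.5427, 0.0773, 0.1569]
tool_rot: [0.041, 0.693, -0.032, 0.719]
ft_force: [0.6, 3.2, -3.4]
grip_width: 0.035
t 7.95 p [0.5427 0.0773 0.1569] f [ 0.6  3.2 -3.4] w 35.0 y [0.103 0.995 0.014] z [ 0.994 -0.103  0.036] q [-0.07  0.5   1.72  0.02  0.88 -1.55]
```

```bash
python3 -m inch '[[35,[0,-5,0],[0,0,0]],[35,[0,-5,0],[0,0,0]]]'
python3 -c "
from h import *
st()"
```

```text
time: 8.2
position: [0.5422, 0.0741, 0.1569]
tool_rot: [0.048, 0.692, -0.029, 0.719]
ft_force: [3.5, 18.4, -3.7]
grip_width: 0.035
t 8.2 p [0.5422 0.0741 0.1569] f [ 3.5 18.4 -3.7] w 35.0 y [0.109 0.994 0.029] z [ 0.993 -0.11   0.037] q [-0.08  0.5   1.73  0.04  0.88 -1.57]
```

```bash
python3 - <<'E'
from h import *
a,_=snap('scene');
ps=[imaging.tip_of('scene','knob_top')[:1],imaging.tip_of('scene','pin_b')[:2]]
b,_=snap('side');ps+=[imaging.tip_of('side','knob_top')[:1],imaging.tip_of('side','pin_b')[:2]]
for q in ps: print([(d['pixel'],d['confidence']) for d in q])
A=cv2.resize(a[220:380,280:440,::-1],(400,400),interpolation=3);B=cv2.resize(b[150:290,230:370,::-1],(400,400),interpolation=3)
cv2.imwrite('pics/f.png',np.hstack([A,B]))
E
```

```text
[([333.8, 246.6], 0.66)]
[([398.7, 331.9], 0.94), ([347.4, 272.2], 0.73)]
[([300.1, 193.0], 0.52)]
[([255.6, 193.5], 0.97)]
```

View pics/f.png

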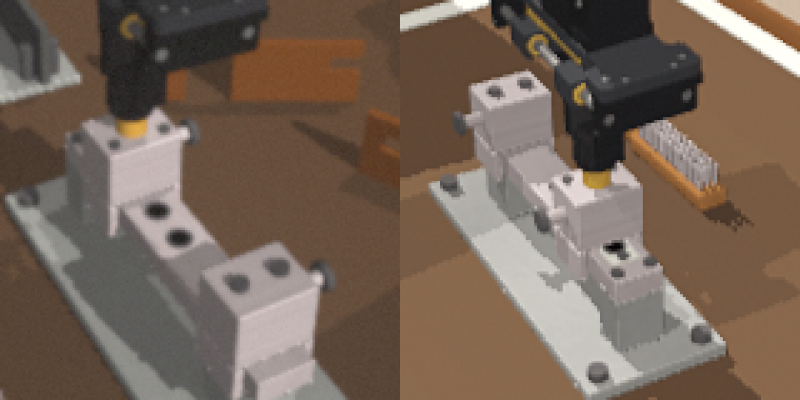

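```bash
python3 -m inch '[[35,[0,3,0],[0,2,-1.7]],[35,[0,5,0],[0,0,0]],[35,[0,5,0],[0,0,0]],[35,[0,5,0],[0,0,0]]]'
python3 -c "
from h import *
st()"
```

```text
time: 9.0
position: [0.544, 0.0853, 0.1577]
tool_rot: [0.03, 0.705, -0.042, 0.707]
ft_force: [-0.6, -16.4, 0.1]
grip_width: 0.0353
t 9.0 p [0.544  0.0853 0.1577] f [ -0.6 -16.4   0.1] w 35.3 y [ 0.102  0.995 -0.017] z [ 0.995 -0.102  0.003] q [-0.04  0.52  1.68 -0.02  0.94 -1.49]
```

```bash
python3 -m inch '[[35,[0,5,0],[0,0,0]],[35,[0,5,0],[0,0,0]]]'
python3 -c "
from h import *
st()"
```

```text
time: 9.25
position: [0.5439, 0.0852, 0.1574]
tool_rot: [0.022, 0.706, -0.047, 0.706]
ft_force: [-0.2, -14.9, -0.9]
grip_width: 0.0353
t 9.25 p [0.5439 0.0852 0.1574] f [ -0.2 -14.9  -0.9] w 35.3 y [ 0.097  0.995 -0.035] z [ 0.995 -0.097  0.002] q [-0.03  0.52  1.68 -0.04  0.94 -1.48]
```

The carriage is blocked both ways at about 35 to 36 mm, with about 15 N each way, so it is locked. Next: center, release, retract and check the knob height.

```bash
python3 -m inch '[[87,[0,-5,0],[0,0,2]],[87,[0,0,0],[0,0,0]],[87,[-3,0,0],[0,0,0]],[87,[-45,0,0],[0,0,0]],[87,[-45,0,0],[0,0,0]],[87,[0,-60,0],[0,0,0]],[87,[0,-60,0],[0,0,0]],[40,[0,-60,0],[0,0,0]],[40,[0,0,0],[0,0,0]]]'
python3 - <<'E'
from h import *
np.set_printoptions(precision=4,suppress=True)
st()
D={}
for c in ['scene','side']:
    im,p=snap(c,'g_%s.png'%c)
    for t in ['knob_top','pin_a','pin_b']:
        D[c,t]=[d['pixel'] for d in imaging.tip_of(c,t)[:2]];print(c,t,D[c,t])
print('knob',tri([ray('scene',D['scene','knob_top'][0]),ray('side',D['side','knob_top'][0])]))
im,p=snap('wrist','g.png')
for t,z in [('strap',.008),('slot_a',.046),('slot_b',.046),('rack',0),('knob_top',.171),('pin_b',.105)]:
    for d in imaging.tip_of('wrist',t)[:4]: print(t,np.round(d['pixel'],1),round(d['confidence'],2),atz('wrist',d['pixel'],z,p))
E
```

```text
time: 10.38
position: [0.526, -0.1005, 0.2557]
tool_rot: [0.033, 0.704, -0.033, 0.709]
ft_force: [0.2, -0.2, -0.6]
grip_width: 0.074
t 10.38 p [ 0.526  -0.1005  0.2557] f [ 0.2 -0.2 -0.6] w 74.0 y [ 0.093  0.996 -0.001] z [ 0.996 -0.093  0.006] q [-0.4   0.36  1.62  0.    1.15 -1.88]
scene knob_top [[333.9, 249.2]]
scene pin_a [[402.2, 333.1], [350.6, 275.4]]
scene pin_b [[402.2, 333.1], [350.6, 275.4]]
side knob_top [[416.5, 330.8]]
side pin_a [[254.2, 190.1], [282.5, 224.4]]
side pin_b [[254.2, 190.1], [282.5, 224.4]]
knob [ 0.4937 -0.1892  0.0207]
strap [525.6   4.4] 0.67 [0.2955 0.1765 0.008 ]
strap [207.1 270.1] 0.6 [ 0.5995 -0.2395  0.008 ]
slot_a [494.  15.] 0.96 [0.3276 0.108  0.046 ]
slot_a [140.2 275. ] 0.9 [ 0.586  -0.3117  0.046 ]
slot_a [329.5  91.3] 0.86 [ 0.4105 -0.0759  0.046 ]
slot_a [262.6 284.7] 0.75 [ 0.6071 -0.1652  0.046 ]
slot_b [494.  15.] 0.96 [0.3276 0.108  0.046 ]
slot_b [140.2 275. ] 0.9 [ 0.586  -0.3117  0.046 ]
slot_b [329.5  91.3] 0.86 [ 0.4105 -0.0759  0.046 ]
slot_b [262.6 284.7] 0.75 [ 0.6071 -0.1652  0.046 ]
rack [206.6 219.2] 0.66 [ 0.538  -0.2313  0.    ]
knob_top [542.5 248.3] 0.59 [0.5448 0.0811 0.171 ]
pin_b [508.5 193.5] 0.9 [0.513 0.082 0.105]
pin_b [621.2 201.6] 0.6 [0.5276 0.2389 0.105 ]
```

View pics/g.png

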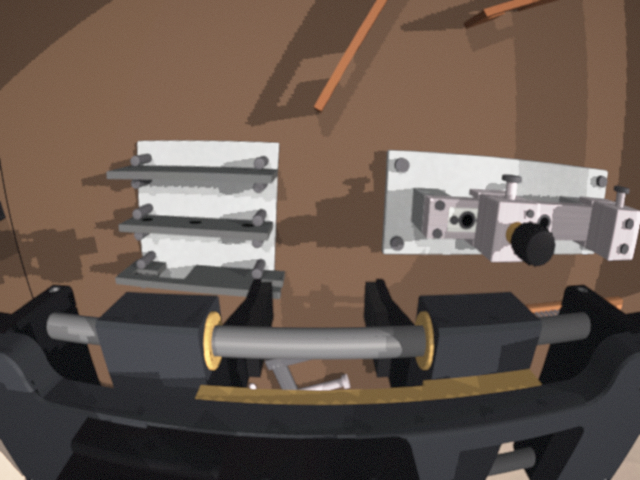

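The wrist view shows the strap plate from (118,278) to (283,283), the lowest of the three, and the knob at (540,242) with a little brass sleeve showing. I'll compare the knob and brass height before and after.

```bash
python3 - <<'E'
from h import *
np.set_printoptions(precision=4,suppress=True)
r=[]
for f,y,x in [('a',240,310),('g_scene',232,302)]:
    im=cv2.imread(f'pics/{f}.png');r.append(cv2.resize(im[y:y+70,x:x+70],(400,300),interpolation=cv2.INTER_NEAREST))
r2=[]
for f,y,x in [('b',170,262),('g_side',178,266)]:
    im=cv2.imread(f'pics/{f}.png');r2.append(cv2.resize(im[y:y+70,x:x+70],(400,300),interpolation=cv2.INTER_NEAREST))
cv2.imwrite('pics/k.png',np.vstack([np.hstack(r),np.hstack(r2)]))
p=imaging.camera_params('wrist')
print(tri([ray('scene',(333.9,249.2)),ray('wrist',(542,245),p)]))
# strap
A=np.array([.607,-.1652]);B=np.array([.586,-.3117]);c=(A+B)/2;yd=(A-B)/np.linalg.norm(A-B)
g=c+.025*yd;print(c,g,yd, go([g[0],g[1],.16],np.arctan2(yd[1],yd[0])-np.pi/2))
# edges of the strap top in wrist image
w=lambda px:atz('wrist',px,.068,p)
a,b=w((118,276)),w((283,275));print(a,b,np.linalg.norm(a-b),(a+b)/2)
a,b=w((118,276+4)),w((283,279));print(a,b,np.linalg.norm(a-b),(a+b)/2)
E
```

```text
[0.5424 0.079  0.1709]
[ 0.5965 -0.2384] [ 0.6    -0.2137] [0.1419 0.9899] (array([  95.6, -109.8,   83.8]), array([-86.9,   0.3,   0.2]))
[ 0.577  -0.3303  0.068 ] [ 0.5883 -0.1398  0.068 ] 0.1908907513182913 [ 0.5826 -0.235   0.068 ]
[ 0.5818 -0.3318  0.068 ] [ 0.5927 -0.1403  0.068 ] 0.19182988730356074 [ 0.5873 -0.2361  0.068 ]
```

View pics/k.png

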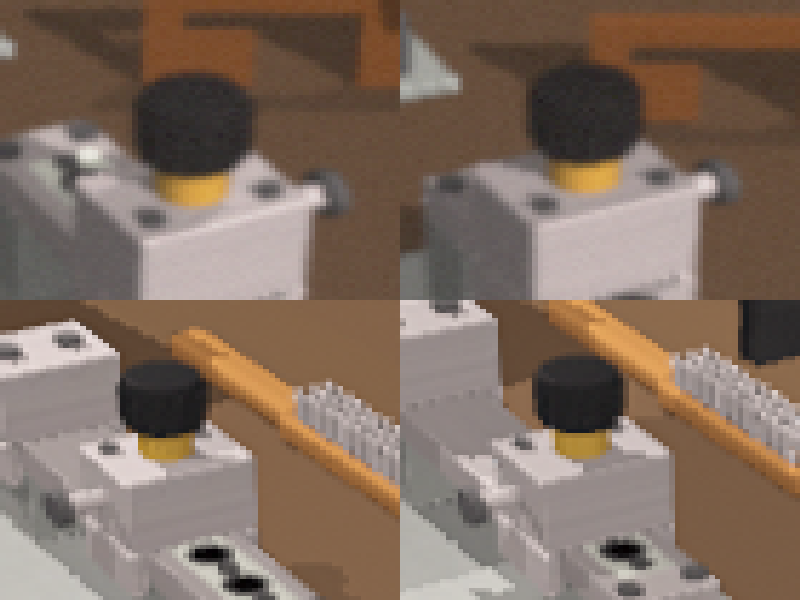

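The brass shows the same length as at the start and the knob triangulates to z = 0.171, so the plunger is home. The yaw would leave joint 6's range one way, so I turn by +89° and then hover over the strap.

```bash
python3 -m inch '[[40,[0,0,0],[10,0,0]],[40,[0,0,0],[10,0,0]],[40,[0,0,0],[10,0,0]],[40,[0,0,0],[10,0,0]],[40,[0,0,0],[10,0,0]],[40,[0,0,0],[10,0,0]],[40,[0,0,0],[10,0,0]],[40,[0,0,0],[10,0,0]],[40,[0,0,0],[9,0,0]],[40,[20,35,50],[0,0,0]],[40,[30,36,50],[0,0,0]],[40,[0,0,0],[0,0,0]]]'
python3 - <<'E'
from h import *
np.set_printoptions(precision=4,suppress=True)
st()
im,p=snap('wrist','l.png')
for t,z in [('strap',.008),('slot_a',.046)]:
    for d in imaging.tip_of('wrist',t)[:4]: print(t,np.round(d['pixel'],1),round(d['confidence'],2),atz('wrist',d['pixel'],z,p))
E
```

```text
time: 12.62
position: [0.5836, -0.2037, 0.2065]
tool_rot: [0.532, 0.467, -0.528, 0.47]
ft_force: [-1.0, 0.3, -0.2]
grip_width: 0.04
t 12.62 p [ 0.5836 -0.2037  0.2065] f [-1.   0.3 -0.2] w 40.0 y [ 0.992 -0.123  0.006] z [-0.123 -0.992 -0.001] q [-0.52  0.53  1.47  0.    1.13 -0.4 ]
strap [86.8 92.2] 0.9 [ 0.3538 -0.0378  0.008 ]
strap [332.6 242.9] 0.68 [ 0.5961 -0.2401  0.008 ]
slot_a [338.1 170.1] 0.86 [ 0.6081 -0.1628  0.046 ]
slot_a [26.7 71.2] 0.83 [0.2987 0.0011 0.046 ]
slot_a [333.7 326.3] 0.81 [ 0.5873 -0.3148  0.046 ]
slot_a [120.5 116.2] 0.65 [ 0.4145 -0.0805  0.046 ]
```

View pics/l.png

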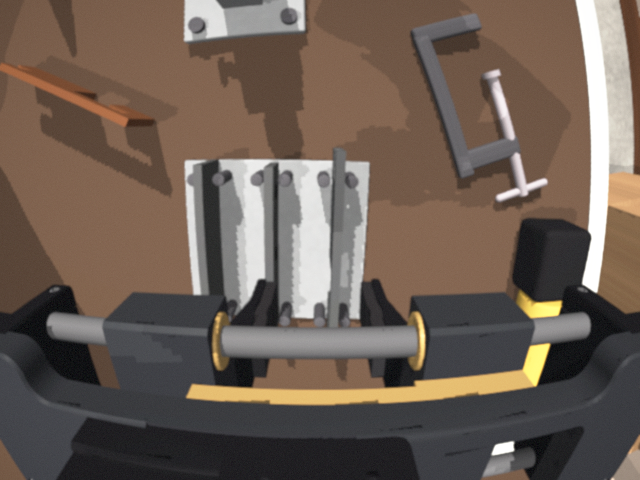

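The strap's top edge runs from (340,151) to about (337,320), between the open fingers and nearly parallel to the pads.

```bash
python3 - <<'E'
from h import *
np.set_printoptions(precision=4,suppress=True)
p=imaging.camera_params('wrist')
w=lambda px,z=.068:atz('wrist',px,z,p)
a,b=w((339.5,151)),w((337,300));d=a-b;print(a,b,np.degrees(np.arctan2(-d[0],d[1])))
m=imaging.cut_out('wrist','strap')
for q in m[:3]:
    if abs(q['box'][0]-335)<40:
        P=q['pixels']; 
        for r in range(155,320,15):
            c=np.where(P[r])[0]
            if len(c): print(r,c.min(),c.max(),w((c.min(),r)),w((c.max(),r)))
yd=np.array([np.sin(np.radians(7.3)),np.cos(np.radians(7.3))])
e=(a-0)[:2]-.096*yd;print('centre',e,'grip',e+.022*yd)
g=e+.022*yd;print(go([g[0],g[1],.045],np.radians(-7.3)))
E
```

```text
[ 0.6093 -0.1412  0.068 ] [ 0.5932 -0.2727  0.068 ] -6.990175133491739
155 333 345 [ 0.6037 -0.1439  0.068 ] [ 0.6134 -0.145   0.068 ]
170 332 345 [ 0.6015 -0.1561  0.068 ] [ 0.6121 -0.1573  0.068 ]
185 332 344 [ 0.6001 -0.1685  0.068 ] [ 0.6099 -0.1696  0.068 ]
200 332 344 [ 0.5986 -0.181   0.068 ] [ 0.6086 -0.1822  0.068 ]
215 330 344 [ 0.5956 -0.1936  0.068 ] [ 0.6072 -0.195   0.068 ]
230 330 342 [ 0.5941 -0.2065  0.068 ] [ 0.6042 -0.2078  0.068 ]
245 330 342 [ 0.5926 -0.2198  0.068 ] [ 0.6029 -0.2211  0.068 ]
260 330 341 [ 0.5911 -0.2334  0.068 ] [ 0.6006 -0.2346  0.068 ]
275 331 339 [ 0.5904 -0.2476  0.068 ] [ 0.5975 -0.2484  0.068 ]
290 330 340 [ 0.588  -0.2619  0.068 ] [ 0.5969 -0.2631  0.068 ]
305 326 338 [ 0.5827 -0.2765  0.068 ] [ 0.5936 -0.2779  0.068 ]
centre [ 0.5971 -0.2364] grip [ 0.5999 -0.2146]
(array([165.4,  17.4,  13.2]), array([ 0.5, -0. , -0.5]))
```

```bash
python3 -m inch '[[40,[0,17.5,27],[0.3,0,-0.5]],[40,[45,0,0],[0,0,0]],[40,[45,0,0],[0,0,0]],[40,[0,0,0],[0,0,0]]]'
python3 -c "
from h import *
st();print(go([.598,-.2285,.040],np.radians(-7)))"
```

```text
time: 13.32
position: [0.5986, -0.2242, 0.1259]
tool_rot: [0.53, 0.467, -0.527, 0.472]
ft_force: [-1.0, 0.6, -0.0]
grip_width: 0.04
t 13.32 p [ 0.5986 -0.2242  0.1259] f [-1.   0.6 -0. ] w 40.0 y [ 0.993 -0.118  0.009] z [-0.118 -0.993  0.002] q [-0.53  0.66  1.49  0.    0.99 -0.42]
(array([85.9, -0.9,  4.2]), array([ 0.2,  0.1, -0.5]))
```

```bash
python3 -m inch '[[40,[30,-1,4.5],[0,0,-0.5]],[40,[30,0,0],[0,0,0]],[40,[20,0,0],[0,0,0]],[40,[6,0,0],[0,0,0]],[40,[0,0,0],[0,0,0]],[4,[0,0,0],[0,0,0]],[4,[0,0,0],[0,0,0]],[4,[0,0,0],[0,0,0]],[4,[0,0,0],[0,0,0]]]' 60
python3 -c "
from h import *
st()"
```

```text
time: 14.45
position: [0.6021, -0.2291, 0.0526]
tool_rot: [0.527, 0.465, -0.527, 0.477]
ft_force: [-7.2, -2.3, 5.1]
grip_width: 0.0089
t 14.45 p [ 0.6021 -0.2291  0.0526] f [-7.2 -2.3  5.1] w 8.9 y [ 0.994 -0.112  0.013] z [-0.112 -0.994  0.01 ] q [-0.53  0.76  1.51 -0.01  0.85 -0.42]
```

```bash
python3 -m inch '[[20,[0,0,0],[0,0,0]],[20,[0,-1.5,0],[0,0.5,-0.7]],[20,[9,0,0],[0,0,0]],[20,[6,0,0],[0,0,0]],[20,[1,0,0],[0,0,0]]]'
python3 -c "
from h import *
st()"
```

```text
time: 15.08
position: [0.6015, -0.2293, 0.0354]
tool_rot: [0.528, 0.47, -0.527, 0.472]
ft_force: [0.3, -0.4, -0.0]
grip_width: 0.0199
t 15.07 p [ 0.6015 -0.2293  0.0354] f [ 0.3 -0.4 -0. ] w 19.9 y [ 0.994 -0.113  0.002] z [-0.113 -0.994  0.001] q [-0.54  0.79  1.51 -0.    0.84 -0.42]
```

```bash
python3 -m inch '[[20,[-4,-1.5,0],[0,0,0]],[4,[0,0,0],[0,0,0]],[4,[0,0,0],[0,0,0]],[4,[0,0,0],[0,0,0]],[4,[0,0,0],[0,0,0]]]' 60
python3 -c "
from h import *
st()"
```

```text
time: 15.7
position: [0.599, -0.2287, 0.0395]
tool_rot: [0.528, 0.47, -0.528, 0.47]
ft_force: [-1.1, -0.5, -1.1]
grip_width: 0.0076
t 15.7 p [ 0.599  -0.2287  0.0395] f [-1.1 -0.5 -1.1] w 7.6 y [ 0.993 -0.116  0.   ] z [-0.116 -0.993 -0.   ] q [-0.54  0.78  1.52  0.    0.84 -0.42]
```

```bash
python3 -m inch '[[4,[-15,0,0],[0,0,0]],[4,[-40,0,0],[0,0,0]],[4,[-50,0,0],[0,0,0]],[4,[-45,0,0],[0,0,0]],[4,[-5,-15,-30],[0,0,0]],[4,[0,-26,-52],[0,0,0]],[4,[0,-26,-52],[0,0,0]],[4,[0,-26,-52],[0,0,0]],[4,[0,-26,-52],[0,0,0]],[4,[0,-26,-52],[0,0,0]],[4,[0,-26,-50],[0,0,0]],[4,[0,0,0],[0,0,0]]]'
python3 - <<'E'
from h import *
np.set_printoptions(precision=4,suppress=True)
st();print(go([.464,.1355,.185],np.radians(-6.2)))
im,p=snap('wrist','m.png')
for t,z in [('pin_a',.105),('slot_a',.19),('knob_top',.171)]:
    for d in imaging.tip_of('wrist',t)[:4]: print(t,np.round(d['pixel'],1),round(d['confidence'],2),atz('wrist',d['pixel'],z,p))
E
```

```text
time: 17.2
position: [0.4593, 0.1384, 0.1988]
tool_rot: [-0.525, -0.473, 0.526, -0.474]
ft_force: [-0.6, -0.1, -6.8]
grip_width: 0.0074
t 17.2 p [0.4593 0.1384 0.1988] f [-0.6 -0.1 -6.8] w 7.4 y [ 0.995 -0.104 -0.   ] z [-0.104 -0.995  0.001] q [ 0.06  0.37  1.81 -0.    0.96  0.16]
(array([13.8,  5. ,  2.4]), array([0.2, 0.1, 0. ]))
pin_a [390.4 304.1] 0.8 [0.5107 0.0807 0.105 ]
pin_a [398.1  97.9] 0.71 [0.5252 0.2339 0.105 ]
slot_a [315.8 160.9] 0.93 [0.4658 0.2022 0.19  ]
slot_a [103.  129.2] 0.69 [0.3602 0.2343 0.19  ]
slot_a [173.8 351.2] 0.68 [0.3725 0.1058 0.19  ]
slot_a [182.4 262.7] 0.58 [0.3923 0.1595 0.19  ]
```

View pics/m.png

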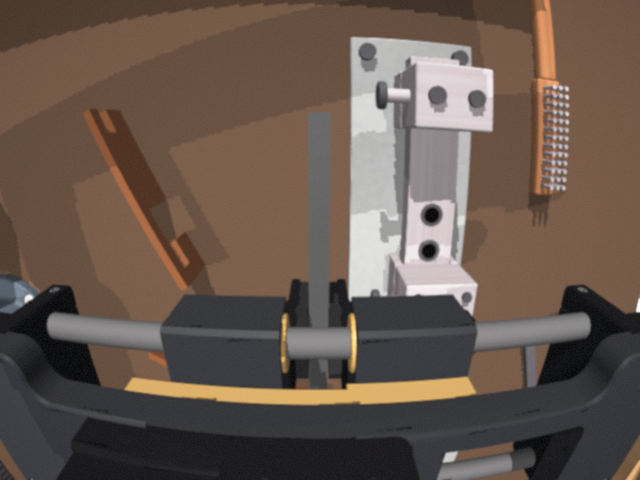

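The wrist view shows the strap edge-on along column 320, ending at (320,112). Pin A is at (399,96) with its head at (382,95), and the two free holes are at (431,214) and (429,250). The carriage is partly hidden at (430,280).

```bash
python3 - <<'E'
from h import *
np.set_printoptions(precision=4,suppress=True)
p=imaging.camera_params('wrist')
w=lambda px,z:atz('wrist',px,z,p)
e=w((320,112),.2273);e2=w((319,270),.2273);d=e-e2;print('strap end',e,e2,np.degrees(np.arctan2(-d[0],d[1])))
a=w((399,96),.105);b=w((390.4,304.1),.105);d=a-b;print('pins',a,b,np.linalg.norm(d),np.degrees(np.arctan2(-d[0],d[1])))
h1,h2=w((431.5,214),.08),w((429,250),.08);d=h1-h2;print('holes',h1,h2,np.linalg.norm(d),np.degrees(np.arctan2(-d[0],d[1])))
for l,u,z in [((351,250),(350,38),.01),((413,130),(403,262),.08)]:
    A,B=w(l,z),w(u,z);d=B-A;d=d*np.sign(d[1]);print('edge',A,B,np.degrees(np.arctan2(-d[0],d[1])))
print('block top edge L', w((412,57),.125),w((413,128),.125))
E
```

```text
strap end [0.4748 0.2184 0.2273] [0.4679 0.1593 0.2273] -6.690124972972423
pins [0.5319 0.2305 0.105 ] [0.5156 0.0757 0.105 ] 0.15565897989374652 -6.03581211589858
holes [0.5574 0.1378 0.08  ] [0.5545 0.1075 0.08  ] 0.030429326054814503 -5.472710377694711
edge [0.4941 0.0909 0.01  ] [0.5138 0.2969 0.01  ] -5.481995863405544
edge [0.5462 0.2054 0.08  ] [0.5319 0.0997 0.08  ] -7.7364678239841655
block top edge L [0.5387 0.2544 0.125 ] [0.5346 0.2078 0.125 ]
```

```bash
python3 -c "
from h import *
st();print(go([.5147,.1265,.185],np.radians(-6.0)))"
```

```text
t 17.4 p [0.464  0.1342 0.1992] f [-0.1  0.1 -6.8] w 8.0 y [ 0.994 -0.111  0.005] z [-0.111 -0.994  0.002] q [ 0.05  0.37  1.81 -0.    0.96  0.16]
(array([14.5, 51.2,  2. ]), array([-0.4,  0.1, -0.3]))
```

```bash
python3 -m inch '[[4,[3,26,1],[-0.4,0,-0.3]],[4,[6,25,1],[0,0,0]],[4,[0,0,0],[0,0,0]],[4,[0,0,0],[0,0,0]]]'
python3 -c "
from h import *
st();print(go([.5147,.1265,.185],np.radians(-6.0)))"
```

```text
time: 17.9
position: [0.5175, 0.1208, 0.1898]
tool_rot: [-0.526, -0.471, 0.528, -0.472]
ft_force: [-0.7, 0.0, -7.2]
grip_width: 0.0076
t 17.9 p [0.5175 0.1208 0.1898] f [-0.7  0.  -7.2] w 7.6 y [ 0.994 -0.112 -0.001] z [-0.112 -0.994  0.003] q [ 0.02  0.45  1.7  -0.    1.    0.13]
(array([ 4.8, -3.4, -5.3]), array([-0.4,  0.2,  0.1]))
```

```bash
python3 -m inch '[[4,[15,-3.5,-5],[-0.4,0,0]],[4,[22,0,0],[0,0,0]],[4,[3,0,0],[0,0,0]],[4,[0,0,0],[0,0,0]]]'
python3 - <<'E'
from h import *
np.set_printoptions(precision=4,suppress=True)
st();print(go([.5147,.1265,.150],np.radians(-6.0)))
im,p=snap('wrist');ims,_=snap('side');c,_=snap('scene')
S=lambda i,y,x,h,w_:cv2.resize(i[y:y+h,x:x+w_,::-1],(400,300),interpolation=3)
cv2.imwrite('pics/n.png',np.vstack([np.hstack([S(im,60,220,240,320),S(ims,160,210,105,140)]),np.hstack([S(c,230,290,120,160),S(im,60,270,90,120)])]))
E
```

```text
time: 18.4
position: [0.5113, 0.1264, 0.1475]
tool_rot: [-0.524, -0.474, 0.527, -0.472]
ft_force: [0.6, 0.8, -7.2]
grip_width: 0.0074
t 18.4 p [0.5113 0.1264 0.1475] f [ 0.6  0.8 -7.2] w 7.4 y [ 0.994 -0.105 -0.005] z [-0.105 -0.994  0.003] q [ 0.03  0.51  1.75 -0.    0.89  0.14]
(array([-2.6,  3.3, -0.5]), array([-0. ,  0.1,  0.3]))
```

View pics/n.png

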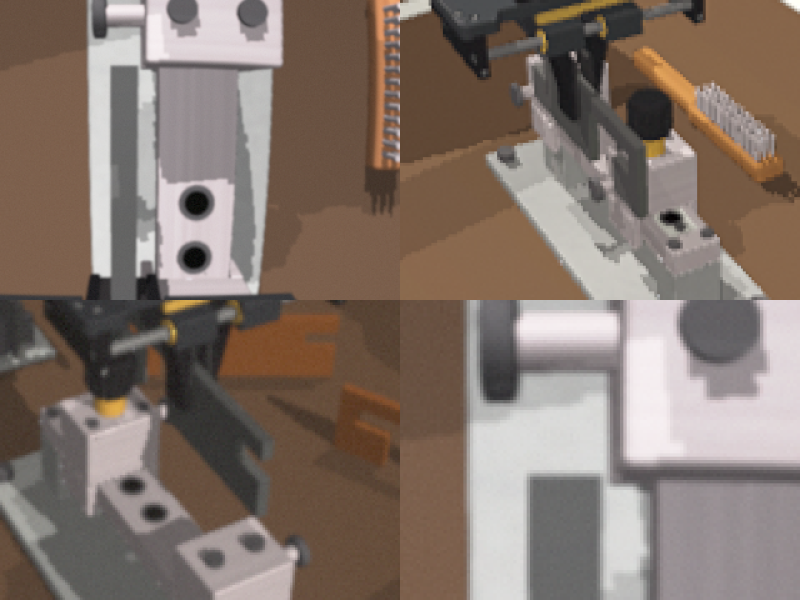

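The strap hangs level above the rail and parallel to it. In the wrist image its +y end is at columns 308–330, row 112, and pin A's gap is at columns 305–337, row 72. Next I compute the offset across.

```bash
python3 - <<'E'
from h import *
np.set_printoptions(precision=4,suppress=True)
st()
p=imaging.camera_params('wrist');w=lambda px,z:atz('wrist',px,z,p)
xd=np.array([.9945,-.1045,0]);yd=np.array([.1045,.9945,0])
a=w((305.4,72),.105);b=w((336.6,72),.105);print('gap',np.linalg.norm(a-b));m=(a+b)/2
l=w((308.4,112.5),.176);r=w((330,112.5),.176);print('thick',np.linalg.norm(l-r));c=(l+r)/2
d=m-c;print('move x',d@xd,'y',d@yd,m,c)
o=get_obs()['position'];print(o+(d@xd)*xd)
E
```

```text
t 18.55 p [0.5121 0.1263 0.1482] f [-0.2  0.  -6.3] w 7.5 y [ 0.994 -0.105 -0.003] z [-0.105 -0.994  0.002] q [ 0.03  0.5   1.75 -0.    0.89  0.14]
gap 0.016846703137872555
thick 0.007649955673568614
move x 0.000999356824267608 y 0.02579450619819669 [0.526 0.236 0.105] [0.5223 0.2104 0.176 ]
[0.5131 0.1262 0.1482]
```

```bash
python3 -m inch '[[4,[10,1.5,0],[0,0,0.2]],[4,[20,0,0],[0,0,0]],[4,[14,0,0],[0,0,0]],[4,[0,0,0],[0,0,0]]]'
python3 -c "
from h import *
st();print(go([.5136,.126,.0985],np.radians(-6.0)))"
```

```text
time: 19.05
position: [0.5157, 0.1261, 0.1036]
tool_rot: [0.526, 0.471, -0.525, 0.475]
ft_force: [-0.2, 0.4, -6.1]
grip_width: 0.0077
t 19.05 p [0.5157 0.1261 0.1036] f [-0.2  0.4 -6.1] w 7.7 y [ 0.994 -0.105  0.006] z [-0.105 -0.994  0.002] q [ 0.03  0.58  1.78 -0.    0.78  0.14]
(array([ 5.1, -2.1,  0.3]), array([-0. ,  0.1, -0.3]))
```

```bash
python3 -m inch '[[4,[5,-2,0],[0,0,-0.3]],[4,[0,0,0],[0,0,0]],[4,[0,0,0],[0,0,0]]]'
python3 -c "
from h import *
st();print(go([.5136,.126,.0985],np.radians(-6.0)))"
```

```text
time: 19.42
position: [0.5147, 0.1264, 0.0991]
tool_rot: [0.526, 0.472, -0.525, 0.474]
ft_force: [0.5, -0.1, -6.2]
grip_width: 0.0074
t 19.43 p [0.5147 0.1264 0.0991] f [ 0.5 -0.1 -6.2] w 7.4 y [ 0.994 -0.105  0.002] z [-0.105 -0.994  0.001] q [ 0.03  0.59  1.78 -0.    0.77  0.14]
(array([ 0.6, -1. ,  0.5]), array([-0. ,  0.1, -0.1]))
```

```bash
python3 -m inch '[[4,[0.5,-0.7,-8],[0,0,0]],[4,[0,0,-8],[0,0,0]],[4,[0,0,0],[0,0,0]]]'
python3 -c "
from h import *
st()
xd=np.array([.9945,-.1045,0]);o=get_obs()['position'];print((o-np.array([.5136,.126,.0985]))@xd)"
```

```text
time: 19.8
position: [0.5163, 0.1438, 0.0993]
tool_rot: [0.526, 0.472, -0.525, 0.474]
ft_force: [-0.6, 0.9, -7.1]
grip_width: 0.0075
t 19.8 p [0.5163 0.1438 0.0993] f [-0.6  0.9 -7.1] w 7.5 y [ 0.994 -0.105  0.004] z [-0.105 -0.994  0.001] q [ 0.06  0.59  1.77 -0.    0.78  0.17]
0.0008700120512800634
```

```bash
python3 -m inch '[[4,[0.5,-0.5,-6],[0,0,-0.2]],[4,[0,0,-6],[0,0,0]],[4,[0,0,0],[0,0,0]]]'
python3 - <<'E'
from h import *
st()
xd=np.array([.9945,-.1045,0]);o=get_obs()['position'];print((o-np.array([.5136,.126,.0985]))@xd)
im,p=snap('wrist');ims,_=snap('side');c,_=snap('scene')
S=lambda i,y,x,h,w_:cv2.resize(i[y:y+h,x:x+w_,::-1],(400,300),interpolation=3)
cv2.imwrite('pics/o.png',np.vstack([np.hstack([S(im,30,260,90,120),S(ims,160,210,105,140)]),np.hstack([S(c,230,290,120,160),S(c,290,355,60,80)])]))
E
```

```text
time: 20.18
position: [0.5171, 0.1569, 0.0988]
tool_rot: [-0.525, -0.473, 0.526, -0.474]
ft_force: [0.9, 0.0, -7.3]
grip_width: 0.0075
t 20.18 p [0.5171 0.1569 0.0988] f [ 0.9  0.  -7.3] w 7.5 y [ 0.995 -0.104  0.001] z [-0.104 -0.995  0.001] q [ 0.09  0.6   1.75 -0.    0.79  0.19]
0.0002786340459438033
```

View pics/o.png

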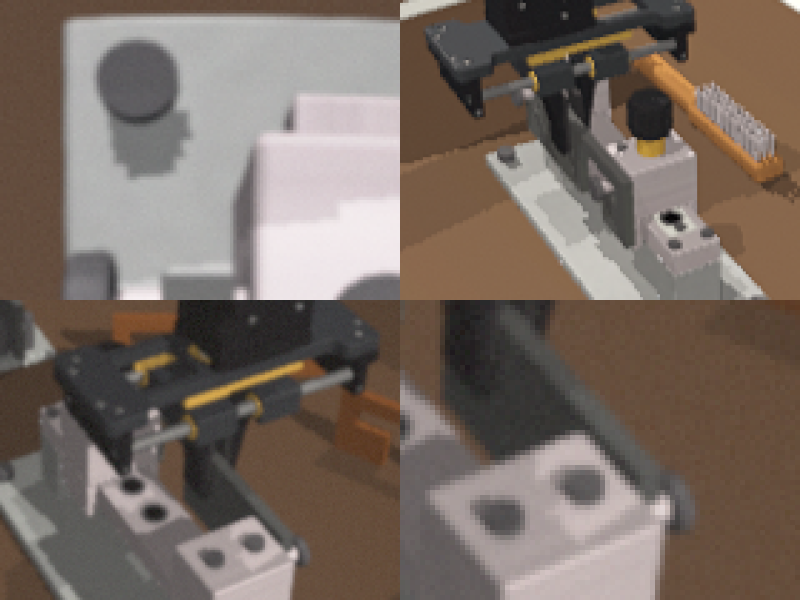

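The strap's end has passed between pin A's head and the block with no contact force. Next I slide it home.

```bash
python3 -m inch '[[4,[0,-0.3,-5],[0,0,0]],[4,[0,0,-4],[0,0,0]],[4,[0,0,-3],[0,0,0]]]'
python3 -c "
from h import *
st()"
```

```text
time: 20.7
position: [0.518, 0.1686, 0.0987]
tool_rot: [-0.526, -0.472, 0.526, -0.473]
ft_force: [-0.1, 0.0, -6.5]
grip_width: 0.0076
t 20.7 p [0.518  0.1686 0.0987] f [-0.1  0.  -6.5] w 7.6 y [ 0.994 -0.106  0.   ] z [-0.106 -0.994  0.001] q [ 0.11  0.6   1.74 -0.    0.8   0.22]
```

```bash
python3 -m inch '[[4,[0,0,-3],[0,0,0]],[4,[0,0,-3],[0,0,0]]]'
python3 -c "
from h import *
st()"
```

```text
time: 20.95
position: [0.5175, 0.1715, 0.0982]
tool_rot: [-0.522, -0.473, 0.528, -0.475]
ft_force: [-0.1, -12.8, -8.0]
grip_width: 0.0079
t 20.95 p [0.5175 0.1715 0.0982] f [ -0.1 -12.8  -8. ] w 7.9 y [ 0.995 -0.101 -0.002] z [-0.101 -0.995  0.009] q [ 0.12  0.6   1.74 -0.01  0.8   0.23]
```

```bash
python3 -m inch '[[4,[2,0,0],[0,0.4,0]],[4,[1.5,0,0],[0,0,0]]]'
python3 -c "
from h import *
st()"
```

```text
time: 21.2
position: [0.5175, 0.1708, 0.0952]
tool_rot: [-0.523, -0.474, 0.526, -0.474]
ft_force: [-1.9, -0.4, 5.6]
grip_width: 0.0076
t 21.2 p [0.5175 0.1708 0.0952] f [-1.9 -0.4  5.6] w 7.6 y [ 0.995 -0.101 -0.002] z [-0.101 -0.995  0.003] q [ 0.11  0.61  1.74 -0.    0.8   0.22]
```

```bash
python3 -m inch '[[4,[1.5,0,-0.5],[0,0,0]],[4,[1,0,-0.5],[0,0,0]]]'
python3 -c "
from h import *
st()"
```

```text
time: 21.45
position: [0.5175, 0.1708, 0.0953]
tool_rot: [-0.523, -0.474, 0.526, -0.475]
ft_force: [-2.9, -5.3, 1.6]
grip_width: 0.0073
t 21.45 p [0.5175 0.1708 0.0953] f [-2.9 -5.3  1.6] w 7.3 y [ 0.995 -0.1   -0.002] z [-0.1   -0.995  0.005] q [ 0.12  0.61  1.74 -0.01  0.8   0.22]
```

```bash
python3 -m inch '[[4,[0,0,-4],[0,0,0]],[4,[0,0,-2],[0,0.3,0]],[14,[0,0,0],[0,0,0]],[25,[0,0,0],[0,0,0]],[25,[0,0,0],[0,0,0]],[25,[-10,0,0],[0,0,0]],[25,[-30,0,0],[0,0,0]],[25,[-50,0,0],[0,0,0]],[25,[-50,-40,0],[0,0,0]],[25,[0,-50,0],[0,0,0]],[25,[0,-50,0],[0,0,0]],[25,[0,0,0],[0,0,0]]]'
python3 - <<'E'
from h import *
np.set_printoptions(precision=4,suppress=True)
st()
im,p=snap('wrist');
ims,_=snap('side');c,_=snap('scene')
T={}
for cam in ['side','scene','wrist']:
    for t in ['slot_a','pin_a','knob_top']: T[cam,t]=[(np.round(d['pixel'],1).tolist(),round(d['confidence'],2)) for d in imaging.tip_of(cam,t)[:4]];print(cam,t,T[cam,t])
S=lambda i,y,x,h,w_:cv2.resize(i[y:y+h,x:x+w_,::-1],(400,300),interpolation=3)
cv2.imwrite('pics/q.png',np.vstack([np.hstack([cv2.resize(im[:,:,::-1],(400,300)),S(ims,165,225,90,120)]),np.hstack([S(c,230,310,120,160),S(ims,240,300,150,200)])]))
E
```

```text
time: 22.95
position: [0.3809, 0.1898, 0.2443]
tool_rot: [0.527, 0.471, -0.521, 0.479]
ft_force: [1.4, -0.3, -0.3]
grip_width: 0.025
t 22.95 p [0.3809 0.1898 0.2443] f [ 1.4 -0.3 -0.3] w 25.0 y [ 0.995 -0.097  0.014] z [-0.097 -0.995  0.001] q [ 0.2   0.22  1.89 -0.01  1.02  0.3 ]
side slot_a [([283.2, 226.4], 0.94), ([205.9, 308.4], 0.91), ([255.0, 190.2], 0.9), ([200.6, 275.5], 0.85)]
side pin_a [([256.0, 191.7], 0.91), ([253.2, 192.0], 0.7), ([359.3, 351.2], 0.61)]
side knob_top [([301.3, 190.4], 0.54)]
scene slot_a [([434.6, 273.4], 0.87), ([414.8, 246.9], 0.86), ([350.3, 277.9], 0.83), ([402.1, 329.2], 0.75)]
scene pin_a [([400.9, 330.4], 0.68), ([352.5, 274.4], 0.68)]
scene knob_top [([334.3, 248.1], 0.79)]
wrist slot_a [([473.3, 158.5], 0.94), ([274.8, 284.7], 0.63), ([197.0, 165.8], 0.59)]
wrist pin_a [([476.2, 160.8], 0.68)]
wrist knob_top [([519.1, 352.3], 0.68)]
```

View pics/q.png

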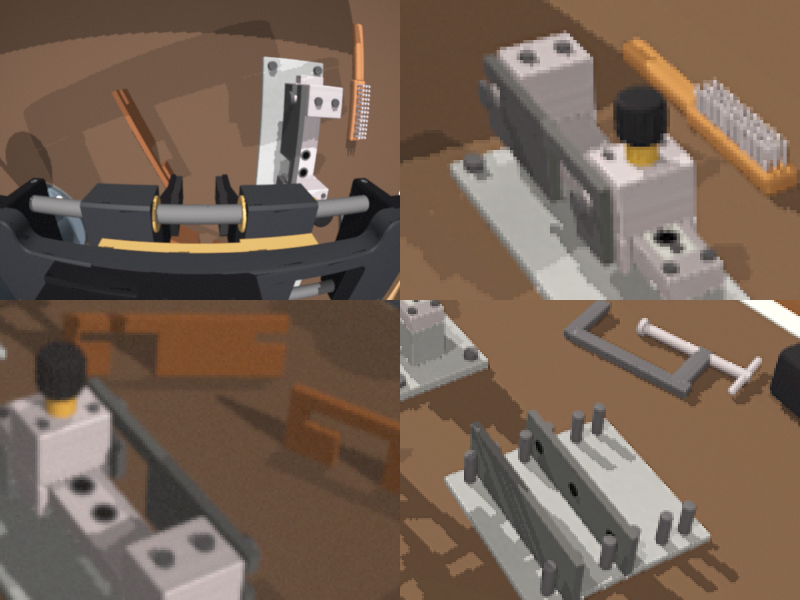

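The strap hangs on both pins behind the heads: side heads at about (250,193) and (281,224). The other plates, clamp and brush are where they were. One numeric check remains before handing in.

```bash
python3 - <<'E'
from h import *
np.set_printoptions(precision=4,suppress=True)
t=lambda s,d:tri([ray('scene',s),ray('side',d)])
sa=t((402.1,329.2),(255,190.2));sb=t((350.3,277.9),(283.2,226.4));pa=t((400.9,330.4),(256,191.7));pb=t((352.5,274.4),(282.5,224.4));k=t((334.3,248.1),(301.3,190.4))
yd=np.array([.1045,.9945,0])
print(sa,sb,pa,pb,'knob',k);print('slot-pin y',(sa-pa)@yd,(sb-pb)@yd,'z',sa[2]-pa[2],sb[2]-pb[2],'pin dist',np.linalg.norm(pa-pb))
st()
E
```

```text
[0.5235 0.2344 0.1091] [0.5093 0.083  0.0982] [0.5245 0.2327 0.1056] [0.5065 0.083  0.1047] knob [0.5493 0.0799 0.1762]
slot-pin y 0.0016091195615287905 0.0002620132529169663 z 0.00354330194467857 -0.006527403047043204 pin dist 0.1507766564732943
t 23.55 p [0.3855 0.1894 0.2433] f [ 0.4 -1.2 -0.9] w 25.0 y [ 0.995 -0.099  0.015] z [-0.099 -0.995  0.001] q [ 0.2   0.23  1.88 -0.01  1.02  0.3 ]
```

The y fit is good, but the two slot heights differ by 10 mm, which may be network noise. I'll measure levelness by intersecting the strap outline with the known strap plane.

```bash
python3 - <<'E'
from h import *
np.set_printoptions(precision=4,suppress=True)
xd=np.array([.9945,-.1045,0]);yd=np.array([.1045,.9945,0])
P0=np.array([.5185,.158,0])  # on the strap plane
snap('side')
for q in imaging.cut_out('side','strap'):
    if abs(q['box'][0]-265)<30 and abs(q['box'][1]-215)<30:
        M=q['pixels'];print(q['box'],q['confidence'])
        H=[]
        for c in np.where(M.any(0))[0]:
            r=np.where(M[:,c])[0]
            v=[]
            for rr,off in ((r.min()-.5,4),(r.max()+.5,-4)):  # far face top edge ~, near face low edge
                o,d=ray('side',(c,rr));Q=P0+xd*off/1000;s=((Q-o)@xd)/(d@xd);X=o+s*d;v+= [(X-P0)@yd*1000,X[2]*1000]
            H.append([c]+v)
        H=np.array(H);print(H[::4].round(1))
        m=(H[:,1]>-75)&(H[:,1]<60);print('top fit deg',np.degrees(np.arctan(np.polyfit(H[m,1],H[m,2],1)[0])))
E
```

```text
[271.6, 211.2, 34.2, 57.6] 0.97
[[251.  117.  107.3  97.2 108.6]
 [255.   90.1 115.5  82.5  62.7]
 [259.   65.5 117.4  57.8  62.5]
 [263.   42.3 116.1  34.5  59. ]
 [267.   19.2 117.9  11.1  58.9]
 [271.   -2.7 116.7 -12.5  64.9]
 [275.  -24.9 121.3 -39.8 103.5]
 [279.  -45.9 122.9 -55.3  61.4]
 [283.  -66.  121.7 -76.1  61.2]
 [287.  -85.6 120.6 -97.1  69.8]]
top fit deg -3.088636563924997
[294.0, 233.7, 105.6, 113.3] 0.41
[[ 241.   227.2  -48.8  206.3  -47.2]
 [ 245.   188.6  -16.2  176.2  -45.6]
 [ 249.   155.3    3.1  147.2  -44.1]
 [ 253.   108.5   89.1  119.1  -42.6]
 [ 257.    72.6  140.6   92.7  -44.9]
 [ 261.    46.1  156.4   67.   -47.2]
 [ 265.    21.   171.5   42.   -49.4]
 [ 269.    -3.   185.8   17.   -47.9]
 [ 273.   -25.4  196.8   -7.1  -46.4]
 [ 277.   -46.1  202.3  -31.   -41.5]
 [ 281.   -65.5  202.7  -53.7  -40.2]
 [ 285.   -79.4  154.8  -75.4  -42.4]
 [ 289.   -98.9  161.   -96.9  -41.1]
 [ 293.  -121.   208.5 -117.5  -43.1]
 [ 297.  -139.1  220.3 -138.2  -35.4]
 [ 301.  -156.2  227.2 -158.9  -15.3]
 [ 305.  -172.4  227.2 -178.6    6.8]
 [ 309.  -187.5  205.  -197.3   24.8]
 [ 313.  -203.1  203.1 -215.1   44.7]
 [ 317.  -218.1  157.7 -232.    63.7]
 [ 321.  -233.5  156.3 -248.1   79.2]
 [ 325.  -248.6  152.6 -263.5   94. ]
 [ 329.  -263.3  151.2 -278.2  110.5]
 [ 333.  -277.6  152.2 -292.3  124. ]
 [ 337.  -291.6  153.1 -305.8  136.9]
 [ 341.  -305.3  154.1 -318.7  151.5]]
top fit deg -17.04344531457432
```

```bash
python3 - <<'E'
from h import *
np.set_printoptions(precision=4,suppress=True)
xd=np.array([.9945,-.1045,0]);yd=np.array([.1045,.9945,0]);P0=np.array([.5185,.158,0])
def on(cam,px,off,p):
    o,d=ray(cam,px,p);Q=P0+xd*off/1000;s=((Q-o)@xd)/(d@xd);X=o+s*d;return (X-P0)@yd*1000,X[2]*1000
def pr(cam,y,z,off,p): return proj(cam,P0+xd*off/1000+yd*y/1000+np.array([0,0,z/1000]),p)
for cam,off in (('wrist',-4),('side',-4)):
    im,p=snap(cam);g=cv2.GaussianBlur(cv2.cvtColor(im,cv2.COLOR_RGB2GRAY),(0,0),.7).astype(np.float32)
    # rectify the strap's near face: 1 px = 1 mm, columns y -110..110, rows z 150..40
    ys,zs=np.meshgrid(np.arange(-110,111),np.arange(150,39,-1))
    m=np.array([[pr(cam,y,z,off,p) for y in range(-110,111)] for z in range(150,39,-1)],np.float32)
    W=cv2.remap(g,m[...,0],m[...,1],cv2.INTER_LINEAR);cv2.imwrite(f'pics/r_{cam}.png',W)
    for name,lo,hi in (('top',115,138),('bottom',54,74)):
        out=[]
        for y in range(-90,91,10):
            col=W[:,max(0,y+110-3):y+110+4].mean(1);gr=np.gradient(col);i=np.arange(150-hi,150-lo)
            j=i[np.argmax(abs(gr[i]))];out.append((y,150-j,round(float(gr[j]),1)))
        print(cam,name,out)
E
```

```text
wrist top [(-90, np.int64(116), 1.1), (-80, np.int64(132), 2.0), (-70, np.int64(129), -2.2), (-60, np.int64(119), 0.2), (-50, np.int64(134), 0.3), (-40, np.int64(119), -5.3), (-30, np.int64(136), -12.5), (-20, np.int64(135), -12.4), (-10, np.int64(136), -21.1), (0, np.int64(136), -20.8), (10, np.int64(135), -18.3), (20, np.int64(136), -14.8), (30, np.int64(120), -8.2), (40, np.int64(120), -8.1), (50, np.int64(120), -8.3), (60, np.int64(119), -8.6), (70, np.int64(120), -8.3), (80, np.int64(120), -8.3), (90, np.int64(119), -8.5)]
wrist bottom [(-90, np.int64(69), -0.2), (-80, np.int64(62), -0.3), (-70, np.int64(59), 11.1), (-60, np.int64(60), 12.0), (-50, np.int64(65), 6.4), (-40, np.int64(69), 4.4), (-30, np.int64(68), 4.0), (-20, np.int64(74), 1.4), (-10, np.int64(60), 10.9), (0, np.int64(60), 12.0), (10, np.int64(60), 8.4), (20, np.int64(60), 9.8), (30, np.int64(60), 10.2), (40, np.int64(60), 15.8), (50, np.int64(60), 15.6), (60, np.int64(60), 16.7), (70, np.int64(60), 16.2), (80, np.int64(59), 16.6), (90, np.int64(60), 16.4)]
side top [(-90, np.int64(138), -8.5), (-80, np.int64(136
[... 389 characters left out ...]
.3), (70, np.int64(132), -5.2), (80, np.int64(134), 4.2), (90, np.int64(128), 3.7)]
side bottom [(-90, np.int64(61), 10.1), (-80, np.int64(59), 7.6), (-70, np.int64(59), 6.8), (-60, np.int64(56), 7.3), (-50, np.int64(57), 3.6), (-40, np.int64(73), 2.1), (-30, np.int64(74), 2.5), (-20, np.int64(69), 5.7), (-10, np.int64(62), 5.9), (0, np.int64(59), 5.2), (10, np.int64(57), 4.8), (20, np.int64(58), 5.3), (30, np.int64(58), 5.4), (40, np.int64(59), 5.7), (50, np.int64(60), 6.7), (60, np.int64(59), 9.8), (70, np.int64(59), 13.9), (80, np.int64(55), 13.7), (90, np.int64(58), 4.7)][ WARN:0@4.826] global loadsave.cpp:1063 imwrite_ Unsupported depth image for selected encoder is fallbacked to CV_8U.
```

The wrist view settles it: the lower edge stays at the same height along the whole strap (60 mm, ±1), and the upper edge stays at 120 mm wherever it shows. The strap is level, so I'm handing in.

```bash
python3 -c "
from h import *
st();print(robot.hand_in())"
```

```text
t 23.75 p [0.3853 0.1895 0.2435] f [ 0.1 -0.1  0.9] w 24.8 y [ 0.995 -0.099  0.016] z [-0.099 -0.995  0.001] q [ 0.2   0.23  1.88 -0.01  1.02  0.3 ]
the job is handed in; nothing more can be done
None
```

The job is done and was handed in at 23.75 s, with the arm standing clear of everything; the hand-in reports no verdict.

**Carriage:** I lifted the index knob and slid the carriage until the plunger dropped into the next hole, about 35–36 mm out. Pushing about 15–18 N each way did not move it. The knob looks the same height as at the start, and triangulates to 171 mm, its home height.

**Strap:** I took the dark slotted strap from the rack's far place and lowered it so its cut-out passed over pin B. I slid it sideways until it stopped (about 13 N), then lowered it onto the pins and let go.

**Last checks:**
- **Slots on pins:** both slots are within 2 mm of their pins along the rail, behind the heads.
- **Level:** rectifying the wrist picture gave the lower edge constant to ±1 mm from end to end, with the upper edge constant where it shows.
- **Other things:** the plain and drilled plates, the clamp and the brush look untouched.

**Checks that disagreed:**
- The networks put slot A 3.5 mm above and slot B 6.5 mm below their pins.
- A rough outline fit of the top edge in the side picture gave 3° of tilt the other way.

I took both as noise, because they contradict each other and the clearer wrist measurement.

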